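# Swap tool battery packs on a charging station

## Robot

A 7-joint arm with a two-finger parallel gripper is mounted at the origin on the work surface. World frame = base frame: x ahead of the robot, y to its left, z up, the work surface at z = 0. Lengths are in m, angles in rad, forces in N, time in s.
With the tool pointing down it reaches from about 0.425 to 0.875 m from the base axis. Payload 4.7 kg.
Tool frame: the origin (TCP) lies between the finger pads; the fingertips stand 19 mm ahead of it and the grasp point (between the pads) is the TCP (ctrl.tip_extent is the distance from the TCP to the fingertips, in m); z points along the fingers, y is the line along which they close (so a half turn about z gives the same grasp; the last joint's range is limited). The gripper opens to 87 mm and grips with 3 to 60 N. Pads are 19 mm wide; open, the fingers measure 117 mm over their backs; the gripper's body (75 mm by 190 mm) begins 51 mm behind the grasp point.
Start: joints at [1.25, 0.321, -0.07, 1.45, 0.023, 1.371, -0.057], TCP at [0.214, -0.614, 0.242] pointing down, gripper open.
Joint ranges: [-2.86, 2.86], [-0.3, 2.09], [-1.38, 1.24], [0.06, 2.45], [-1.56, 4.7], [0.09, 2.05], [-2.69, 2.69]. Speed limits (rad/s): [2.57, 2.57, 3.14, 3.14, 3.14, 3.14, 3.14].

## Interface

Orientations are given as a rotation vector (axis times angle).
In Python, from bench import ctrl gives the robot as it stands.
- The arm moves only by the shell command python3 -m crank 'ROWS' [OPENING] [FORCE]. ROWS is JSON, a list of rows, each an object of numbers: "tx", "ty", "tz": the shift along the tool's x, y, z in mm; "turn": the turn about the tool's z in units of 5 degrees (1.0 is 5 degrees). In form: [{"tx": .., "ty": .., "tz": .., "turn": ..}, ...]. A call has 1 to 5 rows; each row is the pose to reach, as a shift and turn from the pose commanded when the call began, along the tool's axes at that moment; what a row does not reach only later rows make up. A row lasts 1/8 s, in which the tool goes at most 62.5 mm and 10.7 degrees, less where a joint would pass 70% of its speed; a pose out of reach is approached as far as the arm can. A call with a gripper value outside its range is refused whole. OPENING is the finger opening in mm, from 0 to 87, set as the call begins (- or left out, the last holds). The fingers move at their own pace and stop on an object; FORCE is the grip in N (left out, the last holds). Time passes only in rows, so rows that repeat a pose let the fingers close. It gives the time, the measured TCP pose, the force, the opening and the grip force at its end, in the units of the state.
- ctrl.get_state(): the state, without advancing time (a new reading comes with each control period).
- ctrl.get_image(name): name is "scene" or "top" or "wrist"; returns (picture, depth): 400x640x3 uint8, red, green, blue; 400x640 float32, m along the optical axis (not along the pixel's ray), 0 where there is no reading.
- ctrl.camera_model(name): a dict with "intrinsics" (3x3 intrinsics, pixels), "origin" and "orientation" of the camera in the world. Camera axes: x right, y down, z forward; pixel columns grow to the right and rows downward; lengths in m; the calibration is good to about 2 mm. A picture is of the moment at which its call begins: read the wrist's pose just before it. camera_model takes no time and is no camera call; for the wrist camera it gives the pose at the moment of the call.
- ctrl.close_job(): hands the job in; it is judged then, once.
Trained networks look in the newest picture that a camera, given by its name, has taken for a name from the list of things; names that differ only in an ending like _2 or _b are one class to them, and where a whole thing is asked for, a point or a joint stands for the part that bears it (a point fixed in the world has none). Each returns a list of dicts, best first, with "confidence" (0 to 1); they miss things now and then, are a little off and sometimes report something else, mostly with a low value. They report only what shows in the picture. A call takes as long as a camera call. They do not tell look-alikes from the thing itself.
- ctrl.recognise(camera, query): "xyz" ([x, y, z] in m, in world coordinates, good to about 4 mm: the middle of the surface that is visible of it).
- ctrl.mark_of(camera, query): "xyz" ([x, y, z] in m, in world coordinates, good to about 4 mm: a listed point, or the origin of a listed thing).
The state is a dict: "time": time; "joint_positions": joint angles; "qd": joint speeds; "joint_torque": joint torques, N m; "position": TCP position; "tool_rot": TCP orientation; "ft_force": force on the tool from outside, world axes, zero at the start; "torque": the same for the moment, N m; "grip_width": opening from 0.0 (shut) to 1.0 (fully open); "grip_force": force on a finger pad.
Only numpy, scipy, OpenCV 4.12 (cv2) and the standard library are available. Lean on these libraries where they do the work, as an engineer would, in place of code of your own. Each camera call takes 0.05 s, during which the arm holds its last target. There are 200 camera calls.

## Task

The packs on the charging station are full: press its red stop key before you move any of them, then slide each full pack off its bay and stand it upright in the green ready tray, and take every flat pack from the bench and slide it fully home on a bay, each in its own. When all the packs are swapped, press the blue fast-charge key and then the green start key. Press one key at a time, leave the yellow discharge key alone, and do not disturb the other things on the bench.

Things in the scene. Friction and masses are not known exactly. Their poses are not given: they have to be found in the camera images.
- charger: three-bay charging station, dark case 230 deep (x) x 300 wide (y), fixed; origin at the centre of its underside, +x away from the robot. A flat deck 30 high runs from the front edge (x -115) to x +50; behind it a housing 62 high (x +50 to +115) carries the keys and is the packs' stop. Three bays, at y +100, 0, -100; a teal patch on the clear deck before each
- bay1 (a point): left (+y) bay: the point on the deck where a pack's origin lies when fully home (nose against the housing); 8 mm ahead of the charger's origin in x; axes as the charger. Each bay is a T-shaped shoe, charger x -20 to +50: flange 39 wide, 7 to 12 above the deck, half-round front; stem 26 wide
- bay2 (a point): middle bay, the same point. To load: set the pack flat on the clear deck before the shoe, in line with it, nose to +x, its origin 78 mm or more before this point, and slide it along +x: the lips under it run on the deck beneath the flange, with 2.5 mm play to each side and 2 mm upwards
- bay3 (a point): right (-y) bay, the same point. A pack on a shoe cannot be lifted: it comes off only by sliding back along -x, 75 mm or more from home
- full1: full pack that starts home in the left bay (2 or 3 of the 3 full packs are present). Black slide-on tool battery pack, 84 long (x) x 54 wide (y) x 52 high, 0.2-0.4 kg, upright on its channel side; origin at the centre of its underside. Nose +x (grey band on top); rear -x (four gauge lamps on top, all green). Flat sides: grip it across the 54 mm
- full2: full pack like full1 that starts home in the middle bay. Under every pack a channel runs along x, open at the nose, closed over the last 8 mm at the rear: 44 wide, 15 high, with two lips 5 high at its bottom, 32 apart
- full3: full pack like full1 that starts home in the right bay
- flat1: flat pack (2 or 3 of the 3 are present): the same as full1 but its gauge shows one red lamp and three dark; starts upright on the bench to the right of the charger, nose roughly away from the robot (within 0.4 rad)
- flat2: flat pack (2 or 3 of the 3 are present): the same as full1 but its gauge shows one red lamp and three dark; starts upright on the bench to the right of the charger, nose roughly away from the robot (within 0.4 rad)
- flat3: flat pack (2 or 3 of the 3 are present): the same as full1 but its gauge shows one red lamp and three dark; starts upright on the bench to the right of the charger, nose roughly away from the robot (within 0.4 rad)
- tray: the ready tray, an open green plastic tray 280 (x) x 130 (y) x 30 high outside, walls and floor 4 mm, fixed, on the bench to the left of the charger; origin at the centre of its underside. Three packs fit in it side by side, 88 mm apart, each lying across it (along its y)
- key_stop (a joint): travel of the red stop key, m: 0 up, 0.005 fully down; a sprung push key, 1.5 N to start it and 5 N fully down, springs back; counts as pressed from 0.0035
- key_discharge (a joint): travel of the yellow discharge key, m: 0 up, 0.005 fully down; a sprung push key, 1.5 N to start it and 5 N fully down, springs back; counts as pressed from 0.0035
- key_fast (a joint): travel of the blue fast-charge key, m: 0 up, 0.005 fully down; a sprung push key, 1.5 N to start it and 5 N fully down, springs back; counts as pressed from 0.0035
- key_start (a joint): travel of the green start key, m: 0 up, 0.005 fully down; a sprung push key, 1.5 N to start it and 5 N fully down, springs back; counts as pressed from 0.0035
- key_stop_top (a point): centre of the top of the red stop key, a round key 22 in diameter in a black collar 38 wide, 12 high on the charger's housing (a row along y, 55 apart, from the left red, yellow, blue, green); key tops are 83 above the bench, 9 above the collar
- key_discharge_top (a point): centre of the top of the yellow discharge key, a round key 22 in diameter in a black collar 38 wide, 12 high on the charger's housing (a row along y, 55 apart, from the left red, yellow, blue, green); key tops are 83 above the bench, 9 above the collar
- key_fast_top (a point): centre of the top of the blue fast-charge key, a round key 22 in diameter in a black collar 38 wide, 12 high on the charger's housing (a row along y, 55 apart, from the left red, yellow, blue, green); key tops are 83 above the bench, 9 above the collar
- key_start_top (a point): centre of the top of the green start key, a round key 22 in diameter in a black collar 38 wide, 12 high on the charger's housing (a row along y, 55 apart, from the left red, yellow, blue, green); key tops are 83 above the bench, 9 above the collar
- meter: bystander: a yellow multimeter lying on the bench, 150 x 76 x 38; origin at the centre of its underside
- drives: bystander: a stack of two hard drives, about 107 x 151 x 52; origin at the centre of its underside
- spool: bystander: a spool of solder, 64 in diameter, 50 high; origin at the centre of its underside
Not all that is in view belongs to the job. What is shaped like the flat2 but orange or purple is not meant.

How it is judged:
On the way, in this order (a step that is already met when the one before it is completed fails the run):
1. the red stop key is pressed while every full pack is still home on the charger (value of joint key_stop above 0.0035 m and distance between full1 and bay1 below 0.015 m and distance between full2 and bay2 below 0.015 m and distance between full3 and bay3 below 0.015 m).
2. every full pack stands in the ready tray and every flat pack is fully home on a bay (x of full1 in the frame of tray between -0.112 and 0.112 m and y of full1 in the frame of tray between -0.04 and 0.04 m and z of each of full1, full2, full3 in the frame of tray below 0.01 m and angle between each of full1, full2, full3's own z axis and vertical below 0.15 rad and x of full2 in the frame of tray between -0.112 and 0.112 m and y of full2 in the frame of tray between -0.04 and 0.04 m and x of full3 in the frame of tray between -0.112 and 0.112 m and y of full3 in the frame of tray between -0.04 and 0.04 m and (distance between flat1 and bay1 below 0.006 m or distance between flat1 and bay2 below 0.006 m or distance between flat1 and bay3 below 0.006 m) and (distance between flat2 and bay1 below 0.006 m or distance between flat2 and bay2 below 0.006 m or distance between flat2 and bay3 below 0.006 m) and (distance between flat3 and bay1 below 0.006 m or distance between flat3 and bay2 below 0.006 m or distance between flat3 and bay3 below 0.006 m)), for 0.2 s.
3. with the packs so, the blue fast-charge key is pressed (all of step 2 and value of joint key_fast above 0.0035 m).
4. with the packs so, the green start key is pressed (all of step 2 and value of joint key_start above 0.0035 m).
At the end, for the whole second after the job is handed in: Every full pack present stands upright (within 0.15 rad) on the floor of the ready tray, inside its walls; every flat pack present is fully home on a bay (its origin within 6 mm of that bay's point); packs at rest; all keys up (all of step 2 and linear speed of each of full1, full2, full3, flat1, flat2, flat3 below 0.02 m/s and value of joint each of key_stop, key_discharge, key_fast, key_start below 0.0015 m); the robot touches nothing.
It fails at once if the yellow discharge key is pressed (value of joint key_discharge above 0.0035 m).
It fails at once if two keys are down at once (value of joint each of key_stop, key_fast above 0.002 m or value of joint each of key_stop, key_start above 0.002 m or value of joint each of key_fast, key_start above 0.002 m).
It fails at once if the meter, the drives or the spool is moved by more than 25 mm (distance of any of meter, drives, spool from where it was at the start of the episode above 0.025 m).
Of full1, full2, full3 only 2 to 3 are there at a start; the rules pass over those that are not, and their reading is None.
Of flat1, flat2, flat3 only 2 to 3 are there at a start; the rules pass over those that are not, and their reading is None.
At some moment in a run one of flat1, flat2, flat3 may be knocked a few centimetres aside while the robot is not near it.
Once in a run the grip may slacken for a moment while it holds something.
It also fails if it takes over 210 s, if anything falls off the work surface, if the arm or the gripper's body presses on something with over 40 N, if the wrist force passes 120 N, or if a joint passes its speed limit or range.

## Working session

There is one attempt and no reset: what is moved stays moved. The work goes in short steps, Python scripts to look and compute and a shell command to move; the robot and the scene stay as the last step left them, time stands still between calls to the robot, and variables do not carry over. Pictures are saved under pics/ and viewed, at most 14 in all, crops included, and the job is handed in when it is done.

```bash
ls; mkdir -p pics; cat > h.py <<'E'
import numpy as np, cv2
from bench import ctrl
from scipy.spatial.transform import Rotation as R
def shot(cam,name=None):
    m=ctrl.camera_model(cam); p,d=ctrl.get_image(cam)
    if name: cv2.imwrite('pics/'+name,p[:,:,::-1])
    return p,d,m
def Rm(m):
    o=np.array(m['orientation']); return o if o.shape==(3,3) else R.from_rotvec(o).as_matrix()
def cloud(d,m):
    K=np.array(m['intrinsics']); v,u=np.indices(d.shape)
    c=np.stack([(u-K[0,2])/K[0,0]*d,(v-K[1,2])/K[1,1]*d,d],-1)
    return c@Rm(m).T+np.array(m['origin'])
def proj(P,m):
    K=np.array(m['intrinsics']); c=(np.atleast_2d(P)-np.array(m['origin']))@Rm(m); q=c@K.T; return q[:,:2]/q[:,2:]
E
python3 - <<'E'
from h import *
s=ctrl.get_state(); print(s)
for c in ['scene','top']:
    p,d,m=shot(c,c+'0.png'); print(c,m)
    for q in ['charger','tray','full1','flat1','key_stop_top','key_start_top','meter','drives','spool','bay1']:
        f=ctrl.mark_of(c,q)
        print(q,[(np.round(x['xyz'],3).tolist(),round(x['confidence'],2),proj(x['xyz'],m)[0].round().tolist()) for x in f[:5]])
E
```

```text
pics
{'time': 0.0, 'joint_positions': array([ 1.25009234,  0.32183696, -0.07007244,  1.45168052,  0.02262127,
        1.37081645, -0.05690052]), 'qd': array([ 0.00185903,  0.0009256 , -0.00017826, -0.00069974, -0.00068519,
       -0.00080612,  0.00043801]), 'joint_torque': array([ 8.41359656e-05, -4.91288352e+01, -4.03519431e-01, -3.12532532e+01,
       -6.37794798e-02,  4.37053211e-02,  2.15193263e-04]), 'position': array([ 0.21334627, -0.61343143,  0.24044957]), 'tool_rot': array([-3.09579426e+00, -5.23174226e-01,  7.02801001e-04]), 'ft_force': array([ 0.61737192, -0.84286051, -0.40634111]), 'torque': array([ 0.04599615,  0.00408797, -0.00480422]), 'grip_force': 0.0, 'grip_width': 0.9991319498326083}
scene {'intrinsics': array([[412.13484533,   0.        , 317.48165636],
       [  0.        , 412.13484533, 203.1325343 ],
       [  0.        ,   0.        ,   1.        ]]), 'origin': array([1.43511161, 0.00853438, 0.93772711]), 'orientation': array([-1.71010991, -1.83944871,  0.77834362])}
charger [([0.574, -0.035, 0.003], 0.84, [331.0, 219.0])]
tray [([0.474, 0.323, 0.002], 0.72, [
[... 1337 characters left out ...]
, [397.0, 250.0]), ([0.351, -0.456, -0.003], 0.89, [448.0, 264.0]), ([0.549, -0.317, 0.003], 0.86, [401.0, 200.0]), ([0.502, -0.441, -0.003], 0.82, [441.0, 214.0])]
key_stop_top [([0.673, 0.033, 0.084], 0.35, [285.0, 156.0])]
key_start_top [([0.652, -0.132, 0.081], 0.62, [342.0, 163.0])]
meter [([0.713, 0.313, -0.002], 0.68, [197.0, 150.0])]
drives [([0.784, -0.116, 0.004], 0.91, [334.0, 125.0]), ([0.501, -0.441, -0.003], 0.68, [441.0, 215.0])]
spool [([0.683, -0.362, -0.001], 0.9, [413.0, 157.0]), ([0.713, 0.314, -0.004], 0.48, [197.0, 150.0])]
bay1 [([0.588, -0.039, 0.026], 0.97, [310.0, 187.0]), ([0.594, 0.063, 0.028], 0.86, [276.0, 185.0]), ([0.569, -0.132, 0.028], 0.55, [341.0, 193.0])]
```

```bash
python3 - <<'E'
from h import *
p=cv2.imread('pics/top0.png'); cv2.imwrite('pics/top0z.png',cv2.resize(p[100:300,150:480],(792,480),interpolation=cv2.INTER_CUBIC))
p,d,m=shot('top'); P=cloud(d,m); z=P[...,2]
hsv=cv2.cvtColor(p,cv2.COLOR_RGB2HSV)
# top faces of packs on bench: z~0.052 ; on deck ~0.082
def comps(mask,lab):
    n,l,st,c=cv2.connectedComponentsWithStats(mask.astype(np.uint8))
    for i in range(1,n):
        if st[i,4]<60: continue
        q=P[l==i]; r=cv2.minAreaRect((q[:,:2]*1000).astype(np.float32))
        print(lab,np.round(np.array(r[0])/1000,4),np.round(r[1],1),round(r[2],1),'z',np.median(q[:,2]).round(4),'n',st[i,4],'px',c[i].round(),'col',np.median(p[l==i],0))
comps((z>0.043)&(z<0.062)&(P[...,1]<-0.2),'52')
comps((z>0.072)&(z<0.1)&(P[...,0]>.4),'82')
comps((z>0.022)&(z<0.04)&(P[...,1]>.15),'tray')
E
```

```text
52 [ 0.6838 -0.3617] [61.3 61.5] 43.9 z 0.0492 n 346 px [417. 153.] col [183. 169. 162.]
52 [ 0.5487 -0.3165] [53.6 85.3] 19.5 z 0.0512 n 512 px [403. 198.] col [ 96.  94. 122.]
52 [ 0.4999 -0.4392] [84.1 54.2] 9.5 z 0.0511 n 525 px [446. 214.] col [49. 87. 89.]
52 [ 0.3948 -0.3025] [55.3 83.7] 84.3 z 0.0513 n 539 px [400. 251.] col [52. 91. 94.]
52 [ 0.35   -0.4563] [84.1 53.9] 66.8 z 0.051 n 546 px [454. 266.] col [114.   74.   64.5]
52 [ 0.0815 -0.552 ] [ 96.9 192.2] 47.7 z 0.0527 n 207 px [491. 363.] col [19. 18. 17.]
82 [0.6718 0.0314] [32.6 36.3] 89.6 z 0.0762 n 100 px [286. 157.] col [101.  45.  44.]
82 [ 0.6654 -0.0231] [35.4 34.9] 13.6 z 0.0765 n 102 px [304. 159.] col [106.   90.5  43. ]
82 [ 0.6571 -0.0783] [35.2 33.3] 89.2 z 0.0763 n 103 px [323. 161.] col [48. 59. 76.]
82 [ 0.6508 -0.1323] [32.4 33.3] 89.1 z 0.0765 n 99 px [341. 163.] col [49. 84. 58.]
82 [0.5935 0.059 ] [54.6 84.1] 82.6 z 0.0816 n 536 px [276. 184.] col [ 39.  105.5  83. ]
82 [ 0.5688 -0.1394] [54.2 84.1] 82.7 z 0.0815 n 537 px [344. 191.] col [ 46. 107.  84.]
tray [0.8464 0.4994] [ 70.7 143.8] 49.8 z 0.0332 n 136 px [134. 105.] col [80.  15.5 18. ]
tray [0.8443 0.3907] [ 70.6 141.7] 47.9 z 0.0305 n 123 px [170. 106.] col [ 9. 34. 62.]
tray [0.844  0.6103] [ 73.3 144.6] 46.9 z 0.0329 n 135 px [ 98. 106.] col [43. 31. 62.]
tray [0.7138 0.3107] [ 77.2 150. ] 86.6 z 0.0306 n 1164 px [195. 148.] col [156. 140.  35.]
tray [0.4721 0.3245] [133.6 280.1] 85.8 z 0.0282 n 499 px [188. 229.] col [ 29. 124.  57.]
```

View pics/top0z.png

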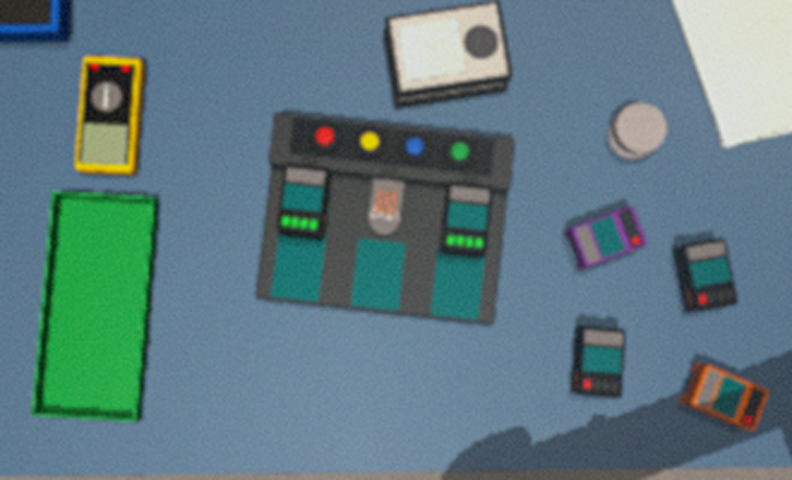

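The zoom shows full packs (four green lamps) at zoom px (303,203) and (465,220) on the left and right bays, with the middle bay empty.
Candidates for flat packs: black at (600,357) and black at (705,273), both with one red lamp; purple (605,235) and orange (725,395) are look-alikes. I choose the two black ones. The keys are red (325,135), yellow (370,141), blue (415,146) and green (460,151). I'll check the choice in a wrist crop.

```bash
cat >> h.py <<'E'
PSI=np.radians(-7.25); B2=np.array([.5812,-.0402])
U=np.array([np.cos(PSI),np.sin(PSI)]); V=np.array([-U[1],U[0]])
def ch(x,y): return B2+x*U+y*V          # bay2-centred charger frame
def pose():
    s=ctrl.get_state(); M=R.from_rotvec(s['tool_rot']).as_matrix()
    return s,np.array(s['position']),M,np.degrees(np.arctan2(M[1,0],M[0,0]))
def rel(xy,z,yaw):
    s,p,M,y=pose(); d=M.T@(np.array([xy[0],xy[1],z])-p)*1000
    print('REL',d.round(1),'turn',round(((y-yaw+180)%360-180)/5,2),'len',np.linalg.norm(d).round())
def st():
    s,p,M,y=pose(); c=p[:2]-B2
    print('t',round(s['time'],2),'p',(p*1000).round(1),'yaw',round(y,2),'tilt',M[:,2].round(3),'ch',round(c@U*1000,1),round(c@V*1000,1),'F',np.round(s['ft_force'],1),'w',round(s['grip_width']*87,1),'g',round(s['grip_force'],1))
E
python3 - <<'E'
from h import *
p,d,m=shot('wrist','w0.png'); st(); rel(ch(.0808,.0825),.15,-7.25)
print(ctrl.camera_model('wrist')['origin'])
E
```

```text
t 1.2 p [ 213.5 -614.   241.6] yaw 19.18 tilt [-0. -0. -1.] ch -292.3 -615.6 F [-0.5 -1.1 -0.4] w 87.1 g 0.0
REL [ 644.9 -459.    91.5] turn 5.29 len 797.0
[ 0.28224729 -0.58957874  0.38501594]
```

View pics/w0.png

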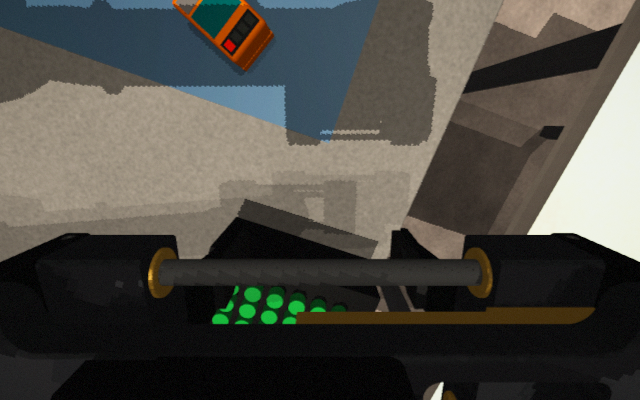

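The wrist view only shows the orange look-alike at (230,30); the black packs are outside its view, so I'll crop them when I hover over them. Now to the red key.

```bash
python3 -m crank '[{"tx":50,"ty":-36,"turn":2},{"tx":100,"ty":-71,"turn":4},{"tx":150,"ty":-107,"turn":5.3},{"tx":200,"ty":-142,"turn":5.3},{"tx":250,"ty":-178,"turn":5.3}]' 0 20
python3 - <<'E'
from h import *
st(); rel(ch(.0808,.0825),.15,-7.25)
E
```

```text
t 1.2 p [ 213.5 -614.   241.6] yaw 19.18 tilt [-0. -0. -1.] ch -292.3 -615.6 F [-0.5 -1.1 -0.4] w 87.1 g 0.0
REL [ 644.9 -459.    91.5] turn 5.29 len 797.0$[0]: bad value
```

```bash
python3 -m crank '[{"tx":50,"ty":-36,"tz":0,"turn":2},{"tx":100,"ty":-71,"tz":0,"turn":4},{"tx":150,"ty":-107,"tz":0,"turn":5.3},{"tx":200,"ty":-142,"tz":0,"turn":5.3},{"tx":250,"ty":-178,"tz":0,"turn":5.3}]' 0 20
python3 - <<'E'
from h import *
st(); rel(ch(.0808,.0825),.15,-7.25)
E
```

```text
time: 1.82
position: [0.3922, -0.362, 0.2419]
tool_rot: [3.134, -0.201, 0.001]
ft_force: [1.1, -0.4, -0.1]
grip_width: 0.518
grip_force: 0.0
t 1.82 p [ 392.2 -362.   241.9] yaw -7.32 tilt [ 0.001 -0.001 -1.   ] ch -146.9 -343.1 F [ 1.1 -0.4 -0.1] w 45.1 g 0.0
REL [ 227.1 -425.9   91.7] turn -0.01 len 491.0
```

```bash
python3 -m crank '[{"tx":140,"ty":-265,"tz":0,"turn":0},{"tx":140,"ty":-265,"tz":0,"turn":0},{"tx":140,"ty":-265,"tz":0,"turn":0},{"tx":140,"ty":-265,"tz":0,"turn":0},{"tx":140,"ty":-265,"tz":0,"turn":0}]' 0 20 >/dev/null
python3 -m crank '[{"tx":88,"ty":-162,"tz":0,"turn":0},{"tx":88,"ty":-162,"tz":0,"turn":0},{"tx":88,"ty":-162,"tz":0,"turn":0},{"tx":88,"ty":-162,"tz":50,"turn":0},{"tx":88,"ty":-162,"tz":92,"turn":0}]' >/dev/null
python3 -m crank '[{"tx":0,"ty":0,"tz":0,"turn":0},{"tx":0,"ty":0,"tz":0,"turn":0}]' >/dev/null
python3 - <<'E'
from h import *
st(); rel(ch(.0808,.0825),.097,-7.25)
p,d,m=shot('scene'); print([(x['xyz'],x['confidence']) for x in ctrl.mark_of('scene','key_stop_top')])
u,v=proj([[*ch(.0808,.0825),.083]],m)[0].astype(int); cv2.imwrite('pics/s1.png',cv2.resize(p[v-70:v+50,u-80:u+80,::-1],(640,480),interpolation=cv2.INTER_CUBIC))
E
```

```text
t 3.33 p [672.7  30.8 151.4] yaw -7.34 tilt [ 0.002  0.    -1.   ] ch 81.8 81.9 F [ 0.5 -0.7  0.4] w 0.3 g 0.0
REL [-1.2 -0.5 54.4] turn -0.02 len 54.0
[([0.6715, 0.0311, 0.084], 0.41)]
```

View pics/s1.png

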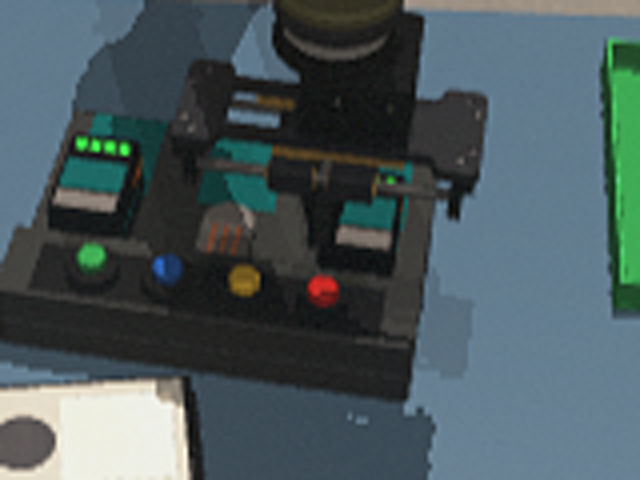

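The closed fingertips at (318,245) hang above the red key (323,290), and yellow is clear. Pressing in small steps.

```bash
python3 -m crank '[{"tx":-1,"ty":0,"tz":45,"turn":0},{"tx":-1,"ty":0,"tz":49,"turn":0},{"tx":-1,"ty":0,"tz":52,"turn":0},{"tx":-1,"ty":0,"tz":54,"turn":0},{"tx":-1,"ty":0,"tz":54,"turn":0}]'
python3 -m crank '[{"tx":0,"ty":0,"tz":1,"turn":0},{"tx":0,"ty":0,"tz":1.5,"turn":0},{"tx":0,"ty":0,"tz":1.5,"turn":0}]'
```

```text
time: 4.05
position: [0.6715, 0.0309, 0.0975]
tool_rot: [3.135, -0.201, 0.003]
ft_force: [-1.8, -1.8, 6.0]
grip_width: 0.005
grip_force: 2.8
time: 4.42
position: [0.6716, 0.0309, 0.0974]
tool_rot: [3.134, -0.201, 0.004]
ft_force: [-5.4, -0.8, 11.4]
grip_width: 0.005
grip_force: 5.8
```

```bash
python3 -m crank '[{"tx":0,"ty":0,"tz":-30,"turn":0},{"tx":0,"ty":0,"tz":-60,"turn":0},{"tx":-40,"ty":-9,"tz":-60,"turn":0},{"tx":-81,"ty":-18,"tz":-60,"turn":0},{"tx":-81,"ty":-18,"tz":-60,"turn":0}]' 87 20 >/dev/null
python3 -m crank '[{"tx":0,"ty":0,"tz":0,"turn":0},{"tx":0,"ty":0,"tz":0,"turn":0},{"tx":0,"ty":0,"tz":0,"turn":0}]' >/dev/null
python3 - <<'E'
from h import *
st(); rel([.5935,.059],.062,-7.25)
p,d,m=shot('top'); print([(x['xyz'],x['confidence']) for x in ctrl.mark_of('top','full1')])
E
```

```text
t 5.42 p [593.4  58.7 153.9] yaw -7.37 tilt [ 0.  0. -1.] ch -0.4 99.7 F [-0.8  0.4  0.3] w 72.6 g 0.0
REL [ 0.1 -0.3 91.9] turn -0.02 len 92.0
[([0.5662, -0.1414, 0.0313], 0.71), ([0.4979, -0.4405, -0.003], 0.47)]
```

```bash
python3 -m crank '[{"tx":0,"ty":0,"tz":0,"turn":0},{"tx":0,"ty":0,"tz":30,"turn":0},{"tx":0,"ty":0,"tz":60,"turn":0},{"tx":0,"ty":0,"tz":92,"turn":0},{"tx":0,"ty":0,"tz":92,"turn":0}]' 87
python3 -m crank '[{"tx":0,"ty":0,"tz":0,"turn":0},{"tx":0,"ty":0,"tz":0,"turn":0},{"tx":0,"ty":0,"tz":0,"turn":0},{"tx":0,"ty":0,"tz":0,"turn":0},{"tx":0,"ty":0,"tz":0,"turn":0}]' 54 40
python3 -m crank '[{"tx":0,"ty":0,"tz":0,"turn":0},{"tx":0,"ty":0,"tz":0,"turn":0},{"tx":0,"ty":0,"tz":0,"turn":0},{"tx":0,"ty":0,"tz":0,"turn":0}]' 40 40
python3 -c "from h import *;st()"
```

```text
time: 6.15
position: [0.5905, 0.0587, 0.0595]
tool_rot: [3.135, -0.2, -0.009]
ft_force: [-0.1, 0.4, 0.1]
grip_width: 1.004
grip_force: 0.0
time: 6.78
position: [0.5932, 0.0601, 0.0626]
tool_rot: [-3.134, 0.2, -0.002]
ft_force: [0.4, 3.0, 1.4]
grip_width: 0.633
grip_force: 1.2
time: 7.28
position: [0.5932, 0.06, 0.0626]
tool_rot: [-3.134, 0.2, -0.002]
ft_force: [0.6, 4.8, 5.3]
grip_width: 0.622
grip_force: 40.0
t 7.28 p [593.2  60.   62.6] yaw -7.29 tilt [ 0.001  0.001 -1.   ] ch -0.8 100.9 F [0.6 4.8 5.3] w 54.1 g 40.0
```

```bash
python3 -m crank '[{"tx":-20,"ty":0,"tz":0,"turn":0},{"tx":-40,"ty":0,"tz":0,"turn":0},{"tx":-60,"ty":0,"tz":0,"turn":0},{"tx":-80,"ty":0,"tz":0,"turn":0},{"tx":-86,"ty":0,"tz":0,"turn":0}]'
python3 -m crank '[{"tx":0,"ty":0,"tz":0,"turn":0},{"tx":0,"ty":0,"tz":-30,"turn":0},{"tx":0,"ty":0,"tz":-60,"turn":0},{"tx":0,"ty":0,"tz":-60,"turn":0},{"tx":0,"ty":0,"tz":-60,"turn":0}]'
python3 - <<'E'
from h import *
st()
T=np.radians(-4.2); t=np.array([.472,.3245]); u=np.array([np.cos(T),np.sin(T)])
rel(t+.05*u,.13,85.8); rel(t-.05*u,.13,85.8)
E
```

```text
time: 7.9
position: [0.508, 0.0681, 0.0626]
tool_rot: [3.133, -0.202, 0.004]
ft_force: [3.3, -1.2, 3.1]
grip_width: 0.618
grip_force: 40.0
time: 8.52
position: [0.5058, 0.0691, 0.1199]
tool_rot: [3.134, -0.201, -0.006]
ft_force: [0.0, 0.8, -5.0]
grip_width: 0.619
grip_force: 40.0
t 8.53 p [505.8  69.1 119.9] yaw -7.35 tilt [-0.004 -0.001 -1.   ] ch -88.6 98.9 F [ 0.   0.8 -5. ] w 53.8 g 40.0
REL [ -16.3 -251.7  -10.4] turn -18.63 len 252.0
REL [-116.1 -246.2  -10. ] turn -18.63 len 272.0
```

```bash
python3 -m crank '[{"tx":-3,"ty":-50,"tz":-10,"turn":-1.9},{"tx":-6,"ty":-101,"tz":-10,"turn":-3.8},{"tx":-10,"ty":-151,"tz":-10,"turn":-5.7},{"tx":-13,"ty":-202,"tz":-10,"turn":-7.6},{"tx":-16,"ty":-252,"tz":-10,"turn":-9.5}]' >/dev/null
python3 -m crank '[{"tx":0,"ty":0,"tz":0,"turn":-1.9},{"tx":0,"ty":0,"tz":0,"turn":-3.8},{"tx":0,"ty":0,"tz":0,"turn":-5.7},{"tx":0,"ty":0,"tz":0,"turn":-7.6},{"tx":0,"ty":0,"tz":0,"turn":-9.1}]' >/dev/null
python3 -m crank '[{"tx":0,"ty":0,"tz":0,"turn":0},{"tx":0,"ty":0,"tz":0,"turn":0}]' >/dev/null
python3 - <<'E'
from h import *
st()
T=np.radians(-4.2); t=np.array([.472,.3245]); u=np.array([np.cos(T),np.sin(T)])
rel(t+.05*u,.039,85.8)
p,d,m=shot('scene','s2.png'); cv2.imwrite('pics/s2.png',cv2.resize(p[120:300,300:540,::-1],(640,480)))
E
```

```text
t 10.03 p [523.1 321.5 130.7] yaw 85.55 tilt [-0.002 -0.001 -1.   ] ch -103.3 351.5 F [-0.3  1.  -3.5] w 53.6 g 40.0
REL [-0.6 -1.  91.7] turn -0.05 len 92.0
```

View pics/s2.png

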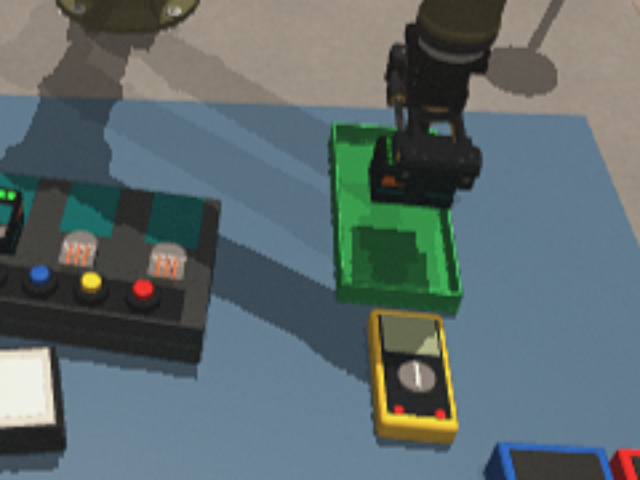

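Pack is held level over the far half of the tray (crop px ~(415,180)), clear of the meter. Lowering.

```bash
python3 -m crank '[{"tx":0,"ty":0,"tz":40,"turn":0},{"tx":0,"ty":0,"tz":75,"turn":0},{"tx":0,"ty":0,"tz":88,"turn":0},{"tx":0,"ty":0,"tz":92,"turn":0},{"tx":0,"ty":0,"tz":94,"turn":0}]'
python3 -m crank '[{"tx":0,"ty":0,"tz":0,"turn":0},{"tx":0,"ty":0,"tz":0,"turn":0},{"tx":0,"ty":0,"tz":0,"turn":0},{"tx":0,"ty":0,"tz":0,"turn":0},{"tx":0,"ty":0,"tz":0,"turn":0}]' 87
python3 -m crank '[{"tx":0,"ty":0,"tz":-50,"turn":0},{"tx":0,"ty":0,"tz":-100,"turn":0},{"tx":0,"ty":0,"tz":-150,"turn":0},{"tx":0,"ty":0,"tz":-150,"turn":0},{"tx":0,"ty":0,"tz":-150,"turn":0}]' 87
python3 - <<'E'
from h import *
st(); rel([.5688,-.1394],.18,-7.25)
E
```

```text
time: 10.7
position: [0.5243, 0.3228, 0.0392]
tool_rot: [2.303, 2.136, 0.003]
ft_force: [0.6, 0.0, -3.0]
grip_width: 0.619
grip_force: 40.0
time: 11.32
position: [0.5236, 0.322, 0.0381]
tool_rot: [2.304, 2.136, 0.0]
ft_force: [-0.2, 0.3, -0.1]
grip_width: 0.988
grip_force: 0.0
time: 11.95
position: [0.5234, 0.3216, 0.1875]
tool_rot: [2.303, 2.136, -0.001]
ft_force: [-0.3, 0.2, -0.3]
grip_width: 1.0
grip_force: 0.0
t 11.95 p [523.4 321.6 187.5] yaw 85.68 tilt [-0.    -0.001 -1.   ] ch -103.0 351.7 F [-0.3  0.2 -0.3] w 87.0 g 0.0
REL [-456.3   80.     7.9] turn 18.59 len 463.0
```

```bash
python3 -m crank '[{"tx":-50,"ty":9,"tz":0,"turn":1.9},{"tx":-100,"ty":18,"tz":0,"turn":3.8},{"tx":-150,"ty":26,"tz":0,"turn":5.7},{"tx":-200,"ty":35,"tz":0,"turn":7.6},{"tx":-250,"ty":44,"tz":0,"turn":9.5}]' >/dev/null
python3 - <<'E'
from h import *
st(); rel([.5688,-.1394],.17,-7.25)
p,d,m=shot('top')
P=cloud(d,m); k=(P[...,2]>.045)&(P[...,2]<.07)&(P[...,1]>.25)&(P[...,1]<.42)&(P[...,0]<.6)
q=P[k]; print(len(q),cv2.minAreaRect((q[:,:2]*1000).astype(np.float32)),np.median(q[:,2]))
E
```

```text
t 12.57 p [547.6  67.3 186.2] yaw 37.85 tilt [-0.003 -0.    -1.   ] ch -46.9 102.4 F [ 0.6 -0.1 -0.1] w 86.9 g 0.0
REL [-110.   176.2   16.2] turn 9.02 len 208.0
526 ((523.9276123046875, 320.7273254394531), (84.56661987304688, 53.806644439697266), 85.8529281616211) 0.05587539161985999
```

```bash
python3 -m crank '[{"tx":-22,"ty":35,"tz":16,"turn":1.9},{"tx":-44,"ty":70,"tz":16,"turn":3.8},{"tx":-66,"ty":106,"tz":16,"turn":5.7},{"tx":-88,"ty":141,"tz":16,"turn":7.6},{"tx":-110,"ty":176,"tz":16,"turn":9.1}]' >/dev/null
python3 -m crank '[{"tx":0,"ty":0,"tz":0,"turn":0},{"tx":0,"ty":0,"tz":0,"turn":0}]' >/dev/null
python3 - <<'E'
from h import *
st(); rel([.5688,-.1394],.062,-7.25)
E
```

```text
t 13.5 p [ 570.2 -135.9  170.5] yaw -7.24 tilt [-0.002  0.002 -1.   ] ch 1.2 -96.3 F [ 0.6  1.4 -0.5] w 87.2 g 0.0
REL [ -0.7   3.8 108.5] turn 0.0 len 109.0
```

```bash
python3 -m crank '[{"tx":-1,"ty":3.5,"tz":0,"turn":0},{"tx":-1,"ty":3.5,"tz":40,"turn":0},{"tx":-1,"ty":3.5,"tz":80,"turn":0},{"tx":-1,"ty":3.5,"tz":108,"turn":0},{"tx":-1,"ty":3.5,"tz":108,"turn":0}]' 87 >/dev/null
python3 -m crank '[{"tx":0,"ty":0,"tz":0,"turn":0},{"tx":0,"ty":0,"tz":0,"turn":0},{"tx":0,"ty":0,"tz":0,"turn":0},{"tx":0,"ty":0,"tz":0,"turn":0},{"tx":0,"ty":0,"tz":0,"turn":0}]' 54 40 >/dev/null
python3 -m crank '[{"tx":0,"ty":0,"tz":0,"turn":0},{"tx":0,"ty":0,"tz":0,"turn":0},{"tx":0,"ty":0,"tz":0,"turn":0},{"tx":0,"ty":0,"tz":0,"turn":0}]' 40 40 >/dev/null
python3 -c "from h import *;st()"
python3 -m crank '[{"tx":-20,"ty":0,"tz":0,"turn":0},{"tx":-40,"ty":0,"tz":0,"turn":0},{"tx":-60,"ty":0,"tz":0,"turn":0},{"tx":-80,"ty":0,"tz":0,"turn":0},{"tx":-86,"ty":0,"tz":0,"turn":0}]' >/dev/null
python3 -m crank '[{"tx":0,"ty":0,"tz":0,"turn":0},{"tx":0,"ty":0,"tz":-30,"turn":0},{"tx":0,"ty":0,"tz":-70,"turn":0},{"tx":0,"ty":0,"tz":-70,"turn":0},{"tx":0,"ty":0,"tz":-70,"turn":0}]' >/dev/null
python3 - <<'E'
from h import *
st()
T=np.radians(-4.2); t=np.array([.472,.3245]); u=np.array([np.cos(T),np.sin(T)])
rel(t-.05*u,.13,85.8)
E
```

```text
t 15.25 p [ 570.1 -139.5   64.5] yaw -7.29 tilt [ 0.001  0.001 -1.   ] ch 1.5 -99.9 F [0.5 4.  5. ] w 53.5 g 40.0
t 16.5 p [ 482.7 -129.5  132.2] yaw -7.34 tilt [-0.004  0.001 -1.   ] ch -86.4 -101.0 F [-0.4 -0.2 -3.1] w 53.9 g 40.0
REL [-118.5 -446.2    2.7] turn -18.63 len 462.0
```

```bash
python3 -m crank '[{"tx":-13,"ty":-50,"tz":0,"turn":-1.9},{"tx":-26,"ty":-99,"tz":0,"turn":-3.8},{"tx":-40,"ty":-149,"tz":0,"turn":-5.7},{"tx":-53,"ty":-198,"tz":0,"turn":-7.6},{"tx":-66,"ty":-248,"tz":0,"turn":-9.5}]' >/dev/null
python3 - <<'E'
from h import *
st()
T=np.radians(-4.2); t=np.array([.472,.3245]); u=np.array([np.cos(T),np.sin(T)])
rel(t-.05*u,.13,85.8)
E
```

```text
t 17.12 p [448.5 125.8 132.1] yaw 40.47 tilt [-0.003 -0.001 -1.   ] ch -152.6 147.9 F [ 1.7  0.6 -2.3] w 53.6 g 40.0
REL [ 111.3 -171.1    2. ] turn -9.07 len 204.0
```

```bash
python3 -m crank '[{"tx":22,"ty":-34,"tz":0,"turn":-1.9},{"tx":44,"ty":-68,"tz":0,"turn":-3.8},{"tx":66,"ty":-103,"tz":0,"turn":-5.7},{"tx":89,"ty":-137,"tz":0,"turn":-7.6},{"tx":111,"ty":-171,"tz":0,"turn":-9.1}]' >/dev/null
python3 -m crank '[{"tx":0,"ty":0,"tz":0,"turn":0},{"tx":0,"ty":0,"tz":0,"turn":0}]' >/dev/null
python3 - <<'E'
from h import *
st()
T=np.radians(-4.2); t=np.array([.472,.3245]); u=np.array([np.cos(T),np.sin(T)])
rel(t-.05*u,.0395,85.8)
p,d,m=shot('top'); P=cloud(d,m); st()
k=(P[...,2]>.07)&(P[...,2]<.2)&(P[...,1]>.2)&(P[...,1]<.45)&(P[...,0]<.5); print(k.sum())
E
```

```text
t 18.0 p [424.  326.1 132.2] yaw 85.66 tilt [-0.003 -0.002 -1.   ] ch -202.2 343.5 F [-0.1 -1.5 -3.4] w 53.5 g 40.0
REL [ 2.2 -1.8 92.7] turn -0.03 len 93.0
t 18.05 p [424.6 325.6 132.5] yaw 85.59 tilt [-0.002 -0.002 -1.   ] ch -201.5 343.1 F [-0.   0.1 -2.9] w 53.8 g 40.0
460
```

```bash
python3 -m crank '[{"tx":2,"ty":-2,"tz":40,"turn":0},{"tx":2,"ty":-2,"tz":75,"turn":0},{"tx":2,"ty":-2,"tz":87,"turn":0},{"tx":2,"ty":-2,"tz":91,"turn":0},{"tx":2,"ty":-2,"tz":93.5,"turn":0}]'
python3 -m crank '[{"tx":0,"ty":0,"tz":0,"turn":0},{"tx":0,"ty":0,"tz":0,"turn":0},{"tx":0,"ty":0,"tz":0,"turn":0},{"tx":0,"ty":0,"tz":0,"turn":0},{"tx":0,"ty":0,"tz":0,"turn":0}]' 87 >/dev/null
python3 -m crank '[{"tx":0,"ty":0,"tz":-50,"turn":0},{"tx":0,"ty":0,"tz":-100,"turn":0},{"tx":0,"ty":0,"tz":-160,"turn":0},{"tx":0,"ty":0,"tz":-160,"turn":0},{"tx":0,"ty":0,"tz":-160,"turn":0}]' 87
python3 - <<'E'
from h import *
st(); rel([.5,-.4392],.2,9.5)
E
```

```text
time: 18.68
position: [0.4239, 0.3298, 0.0415]
tool_rot: [2.304, 2.135, 0.003]
ft_force: [-0.4, -0.4, -2.3]
grip_width: 0.62
grip_force: 40.0
time: 19.92
position: [0.4229, 0.329, 0.2]
tool_rot: [2.303, 2.135, -0.001]
ft_force: [-0.7, 0.0, -0.9]
grip_width: 0.998
grip_force: 0.0
t 19.93 p [422.9 329.  200. ] yaw 85.67 tilt [-0.    -0.001 -1.   ] ch -203.7 346.3 F [-0.7  0.  -0.9] w 86.8 g 0.0
REL [-7.602e+02  1.349e+02  7.000e-01] turn 15.23 len 772.0
```

```bash
python3 -m crank '[{"tx":-60,"ty":11,"tz":0,"turn":1.9},{"tx":-120,"ty":21,"tz":0,"turn":3.8},{"tx":-180,"ty":32,"tz":0,"turn":5.7},{"tx":-240,"ty":43,"tz":0,"turn":7.6},{"tx":-300,"ty":53,"tz":0,"turn":9.5}]' >/dev/null
cat >> h.py <<'E'
def comps(zlo,zhi,ylo,yhi,xhi=.9,lab=''):
    p,d,m=shot('top'); P=cloud(d,m); z=P[...,2]
    k=(z>zlo)&(z<zhi)&(P[...,1]>ylo)&(P[...,1]<yhi)&(P[...,0]<xhi)&(P[...,0]>.25)
    n,l,s,c=cv2.connectedComponentsWithStats(k.astype(np.uint8))
    for i in range(1,n):
        if s[i,4]<100: continue
        q=P[l==i]; r=cv2.minAreaRect((q[:,:2]*1000).astype(np.float32))
        print(lab,np.round(r[0],1),np.round(r[1],1),round(r[2],1),'z',np.median(q[:,2]).round(4),s[i,4],'col',np.median(p[l==i],0))
E
python3 - <<'E'
from h import *
st(); rel([.5,-.4392],.2,9.5)
comps(.043,.064,.2,.45,.6,'tray'); comps(.043,.064,-.6,-.2,.62,'flat'); 
E
```

```text
t 20.55 p [452.   24.  198.9] yaw 37.84 tilt [-0.002 -0.    -1.   ] ch -136.3 47.3 F [ 0.9  0.1 -0.4] w 87.0 g 0.0
REL [-246.2  395.2   -1.1] turn 5.67 len 466.0
tray [523.8 321. ] [84.7 53.8] 85.3 z 0.0554 533 col [26. 99. 75.]
tray [423.1 326.6] [84.3 53.9] 85.7 z 0.0554 548 col [ 28. 102.  74.]
flat [ 548.7 -316.3] [53.7 84.4] 19.8 z 0.0514 512 col [ 98.5  97.  123. ]
flat [ 499.8 -438.9] [84.5 54.8] 10.0 z 0.0512 524 col [50. 90. 93.]
flat [ 394.8 -302.5] [54.8 83.9] 83.6 z 0.051 536 col [55. 94. 97.]
flat [ 350.  -456.9] [85.2 53.9] 66.3 z 0.0512 543 col [146. 110.  84.]
```

```bash
python3 -m crank '[{"tx":-32,"ty":51,"tz":0,"turn":1.9},{"tx":-64,"ty":102,"tz":0,"turn":3.8},{"tx":-95,"ty":153,"tz":0,"turn":5.7},{"tx":-127,"ty":204,"tz":0,"turn":5.7},{"tx":-159,"ty":255,"tz":0,"turn":5.7}]' 74 >/dev/null
python3 - <<'E'
from h import *
st(); rel([.4998,-.439],.16,9.7)
E
```

```text
t 21.27 p [ 485.3 -273.3  198.4] yaw 9.75 tilt [-0.003  0.002 -1.   ] ch -65.8 -243.3 F [1.  0.4 0.9] w 74.4 g 0.0
REL [-13.6 165.9  38. ] turn 0.01 len 171.0
```

```bash
python3 -m crank '[{"tx":-4,"ty":55,"tz":0,"turn":0},{"tx":-9,"ty":110,"tz":0,"turn":0},{"tx":-14,"ty":164,"tz":38,"turn":0},{"tx":-14,"ty":164,"tz":38,"turn":0},{"tx":-14,"ty":164,"tz":38,"turn":0}]' >/dev/null
python3 - <<'E'
from h import *
st(); rel([.4998,-.439],.032,9.7)
p,d,m=shot('wrist','w2.png')
E
```

```text
t 21.9 p [ 499.5 -434.7  160.1] yaw 9.74 tilt [-0.002  0.004 -1.   ] ch -31.3 -401.6 F [0.5 0.9 0.6] w 74.1 g 0.0
REL [ -0.2   4.8 128.1] turn 0.01 len 128.0
```

View pics/w2.png

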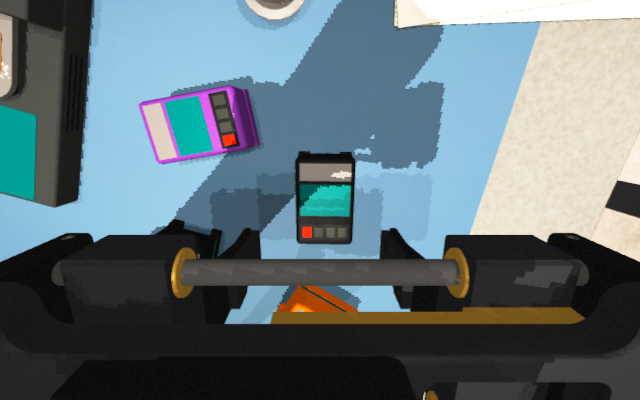

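The close view shows the chosen black pack at (325,198), with one red lamp (307,233) and three dark, nose away from the robot. Purple is at (200,125), clear of the fingers.

```bash
python3 -m crank '[{"tx":0,"ty":4,"tz":40,"turn":0},{"tx":0,"ty":4,"tz":80,"turn":0},{"tx":0,"ty":4,"tz":120,"turn":0},{"tx":0,"ty":4,"tz":128,"turn":0},{"tx":0,"ty":4,"tz":128,"turn":0}]' >/dev/null
python3 -m crank '[{"tx":0,"ty":0,"tz":0,"turn":0},{"tx":0,"ty":0,"tz":0,"turn":0},{"tx":0,"ty":0,"tz":0,"turn":0},{"tx":0,"ty":0,"tz":0,"turn":0},{"tx":0,"ty":0,"tz":0,"turn":0}]' 40 40 >/dev/null
python3 -c "from h import *;st()"
python3 -m crank '[{"tx":0,"ty":0,"tz":0,"turn":0},{"tx":0,"ty":0,"tz":-50,"turn":0},{"tx":0,"ty":0,"tz":-100,"turn":0},{"tx":0,"ty":0,"tz":-100,"turn":0},{"tx":0,"ty":0,"tz":-100,"turn":0}]' >/dev/null
python3 - <<'E'
from h import *
st(); rel(ch(-.095,-.0995),.13,-7.25)
E
```

```text
t 23.2 p [ 500.9 -440.4   35.8] yaw 9.68 tilt [ 0.001 -0.001 -1.   ] ch -29.1 -407.1 F [-1.5  2.4  6.2] w 53.5 g 40.0
t 23.82 p [ 499.5 -440.1  133.3] yaw 9.67 tilt [-0.002  0.001 -1.   ] ch -30.6 -407.0 F [-0.2 -0.1 -3.2] w 53.7 g 40.0
REL [  27.9 -312.9    3.6] turn 3.38 len 314.0
```

```bash
python3 -m crank '[{"tx":7,"ty":-61,"tz":0,"turn":1.7},{"tx":15,"ty":-122,"tz":0,"turn":3.4},{"tx":22,"ty":-183,"tz":0,"turn":3.4},{"tx":30,"ty":-244,"tz":0,"turn":3.4},{"tx":37,"ty":-305,"tz":0,"turn":3.4}]' >/dev/null
python3 -m crank '[{"tx":0,"ty":0,"tz":0,"turn":0},{"tx":0,"ty":0,"tz":0,"turn":0},{"tx":0,"ty":0,"tz":0,"turn":0}]' >/dev/null
python3 - <<'E'
from h import *
st(); rel(ch(-.084,-.0995),.072,-7.25)
comps(.09,.13,-.25,0,.7,'held')
comps(.043,.064,-.6,-.2,.62,'flat')
E
```

```text
t 24.82 p [ 484.9 -135.   133.6] yaw -7.47 tilt [-0.002  0.    -1.   ] ch -83.6 -106.2 F [ 0.3  0.2 -1.2] w 53.6 g 40.0
REL [-0.4 -6.7 61.6] turn -0.04 len 62.0
flat [ 548.7 -316.4] [53.5 86. ] 19.3 z 0.0516 511 col [ 96.  96. 121.]
flat [ 394.6 -302.4] [54.2 83.8] 84.5 z 0.051 538 col [53. 92. 93.]
flat [ 350.2 -456.3] [84.6 54.1] 66.4 z 0.0509 542 col [145.5 109.   83. ]
```

```bash
python3 -m crank '[{"tx":0,"ty":-6.7,"tz":0,"turn":0},{"tx":0,"ty":-6.7,"tz":30,"turn":0},{"tx":0,"ty":-6.7,"tz":56,"turn":0},{"tx":0,"ty":-6.7,"tz":56,"turn":0},{"tx":0,"ty":-6.7,"tz":56,"turn":0}]' >/dev/null
python3 -c "from h import *;st()"
python3 -m crank '[{"tx":0,"ty":0,"tz":4,"turn":0},{"tx":0,"ty":0,"tz":8,"turn":0},{"tx":0,"ty":0,"tz":10,"turn":0},{"tx":0,"ty":0,"tz":10,"turn":0}]' >/dev/null
python3 -c "from h import *;st()"
```

```text
t 25.55 p [ 487.2 -126.8   79.5] yaw -7.32 tilt [ 0.001 -0.    -1.   ] ch -82.3 -97.8 F [-0.3  0.1 -2. ] w 53.8 g 40.0
t 26.05 p [ 486.3 -126.8   68.4] yaw -7.32 tilt [-0.  0. -1.] ch -83.2 -97.9 F [-0.2 -0.2 -2. ] w 53.8 g 40.0
```

```bash
python3 -m crank '[{"tx":0,"ty":1.6,"tz":1,"turn":0},{"tx":0,"ty":1.6,"tz":2,"turn":0},{"tx":0,"ty":1.6,"tz":3,"turn":0},{"tx":0,"ty":1.6,"tz":3,"turn":0}]' >/dev/null
python3 - <<'E'
from h import *
st()
p,d,m=shot('scene'); cv2.imwrite('pics/s3.png',cv2.resize(p[160:260,240:400,::-1],(800,500),interpolation=cv2.INTER_CUBIC))
E
```

```text
t 26.55 p [ 486.2 -128.5   65.7] yaw -7.32 tilt [-0. -0. -1.] ch -83.1 -99.5 F [-1.6 -0.   0.9] w 53.8 g 40.0
```

View pics/s3.png

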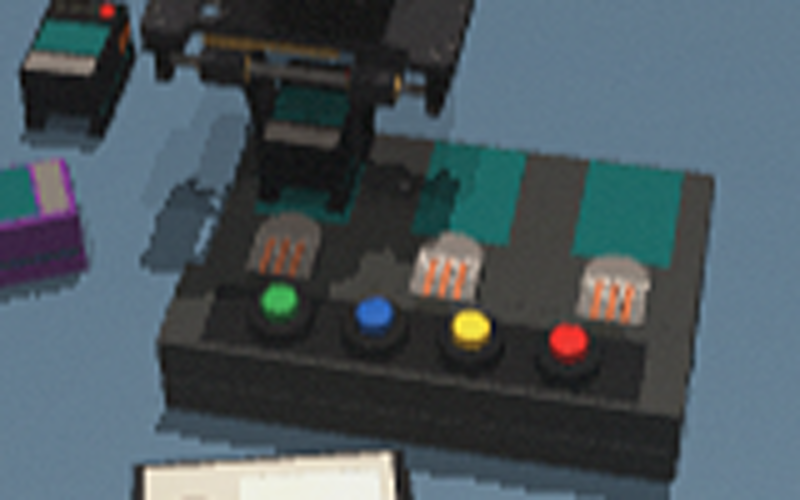

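The pack sits flat on the deck at crop (310,160), in line with its shoe at (285,245). Sliding in.

```bash
python3 -m crank '[{"tx":12,"ty":0,"tz":-0.5,"turn":0},{"tx":24,"ty":0,"tz":-0.5,"turn":0},{"tx":36,"ty":0,"tz":-0.5,"turn":0},{"tx":46,"ty":0,"tz":-0.5,"turn":0},{"tx":46,"ty":0,"tz":-0.5,"turn":0}]' >/dev/null
python3 -c "from h import *;st()"
python3 -m crank '[{"tx":10,"ty":0,"tz":0,"turn":0},{"tx":20,"ty":0,"tz":0,"turn":0},{"tx":30,"ty":0,"tz":0,"turn":0},{"tx":36,"ty":0,"tz":0,"turn":0},{"tx":36,"ty":0,"tz":0,"turn":0}]' >/dev/null
python3 -c "from h import *;st()"
```

```text
t 27.23 p [ 532.6 -134.1   65.8] yaw -7.3 tilt [ 0.     0.001 -1.   ] ch -36.3 -99.3 F [-0.2  1.4 -2. ] w 53.7 g 40.0
t 27.85 p [ 567.9 -138.7   65.9] yaw -7.31 tilt [ 0.  0. -1.] ch -0.7 -99.4 F [-0.8 -0.3 -2.6] w 53.7 g 40.0
```

```bash
python3 -m crank '[{"tx":1.5,"ty":0,"tz":0,"turn":0},{"tx":3,"ty":0,"tz":0,"turn":0},{"tx":4,"ty":0,"tz":0,"turn":0},{"tx":4,"ty":0,"tz":0,"turn":0}]' >/dev/null
python3 -c "from h import *;st()"
python3 -m crank '[{"tx":1,"ty":0,"tz":0,"turn":0},{"tx":2,"ty":0,"tz":0,"turn":0},{"tx":2,"ty":0,"tz":0,"turn":0},{"tx":2,"ty":0,"tz":0,"turn":0}]' >/dev/null
python3 -c "from h import *;st()"
```

```text
t 28.35 p [ 570.2 -139.2   65.8] yaw -7.31 tilt [-0.003 -0.    -1.   ] ch 1.6 -99.6 F [-6.   0.8  2.2] w 53.9 g 40.0
t 28.85 p [ 570.3 -139.3   65.8] yaw -7.3 tilt [-0.007  0.    -1.   ] ch 1.7 -99.7 F [-10.2   0.5   5.9] w 53.8 g 40.0
```

```bash
python3 -m crank '[{"tx":-3,"ty":0,"tz":0,"turn":0},{"tx":-3,"ty":0,"tz":0,"turn":0}]' >/dev/null
python3 -m crank '[{"tx":0,"ty":0,"tz":0,"turn":0},{"tx":0,"ty":0,"tz":0,"turn":0},{"tx":0,"ty":0,"tz":0,"turn":0},{"tx":0,"ty":0,"tz":0,"turn":0}]' 74 >/dev/null
python3 -m crank '[{"tx":0,"ty":0,"tz":-50,"turn":0},{"tx":0,"ty":0,"tz":-100,"turn":0},{"tx":0,"ty":0,"tz":-110,"turn":0},{"tx":0,"ty":0,"tz":-110,"turn":0}]' >/dev/null
python3 - <<'E'
from h import *
st(); rel([.3947,-.3025],.16,-5.9)
E
```

```text
t 30.1 p [ 570.8 -139.4  176.5] yaw -7.32 tilt [ 0.001 -0.001 -1.   ] ch 2.2 -99.7 F [0.4 0.2 0.1] w 74.1 g 0.0
REL [-153.9  184.2   16.4] turn -0.28 len 241.0
```

```bash
python3 -m crank '[{"tx":-38,"ty":46,"tz":0,"turn":-0.3},{"tx":-77,"ty":92,"tz":0,"turn":-0.3},{"tx":-115,"ty":138,"tz":0,"turn":-0.3},{"tx":-154,"ty":184,"tz":16,"turn":-0.3},{"tx":-154,"ty":184,"tz":16,"turn":-0.3}]' >/dev/null
python3 -m crank '[{"tx":0,"ty":0,"tz":0,"turn":0},{"tx":0,"ty":0,"tz":0,"turn":0},{"tx":0,"ty":0,"tz":0,"turn":0}]' >/dev/null
python3 - <<'E'
from h import *
comps(.07,.095,-.25,0,.62,'bay'); comps(.043,.064,-.6,-.2,.62,'flat')
st(); rel([.3947,-.3025],.032,-5.9)
p,d,m=shot('wrist','w3.png')
E
```

```text
bay [ 569.9 -140.8] [54.  84.7] 82.8 z 0.0813 540 col [50. 90. 89.]
flat [ 548.6 -316.4] [53.6 85.3] 19.5 z 0.0515 512 col [69. 69. 85.]
t 31.2 p [ 395.  -301.4  160.1] yaw -5.71 tilt [ 0. -0. -1.] ch -151.7 -282.6 F [-0.7 -0.3  0.9] w 73.9 g 0.0
REL [ -0.3   1.1 128.1] turn 0.04 len 128.0
```

View pics/w3.png

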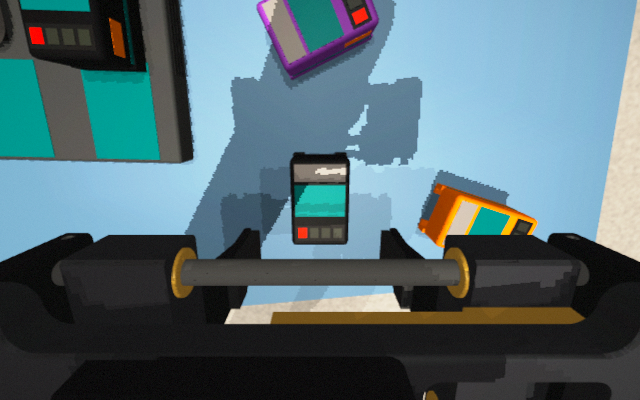

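Bay 3 now holds the red-lamp pack at its home position. The second black flat pack at (320,198), red lamp (303,232), is centred between the fingers; orange and purple are clear.

```bash
python3 -m crank '[{"tx":0,"ty":1,"tz":40,"turn":0},{"tx":0,"ty":1,"tz":80,"turn":0},{"tx":0,"ty":1,"tz":120,"turn":0},{"tx":0,"ty":1,"tz":128,"turn":0},{"tx":0,"ty":1,"tz":128,"turn":0}]' >/dev/null
python3 -m crank '[{"tx":0,"ty":0,"tz":0,"turn":0},{"tx":0,"ty":0,"tz":0,"turn":0},{"tx":0,"ty":0,"tz":0,"turn":0},{"tx":0,"ty":0,"tz":0,"turn":0},{"tx":0,"ty":0,"tz":0,"turn":0}]' 40 40 >/dev/null
python3 -c "from h import *;st()"
python3 -m crank '[{"tx":0,"ty":0,"tz":0,"turn":0},{"tx":0,"ty":0,"tz":-50,"turn":0},{"tx":0,"ty":0,"tz":-100,"turn":0},{"tx":0,"ty":0,"tz":-100,"turn":0},{"tx":0,"ty":0,"tz":-100,"turn":0}]' >/dev/null
python3 - <<'E'
from h import *
st(); rel(ch(-.084,.1005),.132,-7.25)
E
```

```text
t 32.5 p [ 395.  -303.    33.1] yaw -5.81 tilt [ 0.001 -0.    -1.   ] ch -151.6 -284.2 F [-0.9  3.5  6. ] w 54.2 g 40.0
t 33.12 p [ 393.1 -302.7  130.8] yaw -5.83 tilt [-0.002  0.001 -1.   ] ch -153.5 -284.1 F [-0.2 -0.5 -4.1] w 53.7 g 40.0
REL [  79.  -382.8   -1.1] turn 0.28 len 391.0
```

```bash
python3 -m crank '[{"tx":12,"ty":-58,"tz":0,"turn":0.3},{"tx":24,"ty":-116,"tz":0,"turn":0.3},{"tx":36,"ty":-174,"tz":0,"turn":0.3},{"tx":48,"ty":-232,"tz":0,"turn":0.3},{"tx":60,"ty":-290,"tz":0,"turn":0.3}]' >/dev/null
python3 -m crank '[{"tx":10,"ty":-46,"tz":0,"turn":0},{"tx":19,"ty":-92,"tz":0,"turn":0},{"tx":19,"ty":-92,"tz":0,"turn":0},{"tx":19,"ty":-92,"tz":0,"turn":0}]' >/dev/null
python3 - <<'E'
from h import *
st(); rel(ch(-.084,.1005),.069,-7.25)
E
```

```text
t 34.25 p [512.3  67.6 130. ] yaw -7.29 tilt [-0.004 -0.    -1.   ] ch -81.9 98.2 F [-0.  -0.9 -3.8] w 54.0 g 40.0
REL [-1.8 -2.3 61. ] turn -0.01 len 61.0
```

```bash
python3 -m crank '[{"tx":-2,"ty":-2,"tz":30,"turn":0},{"tx":-2,"ty":-2,"tz":52,"turn":0},{"tx":-2,"ty":-2,"tz":60,"turn":0},{"tx":-2,"ty":-2,"tz":60,"turn":0},{"tx":-2,"ty":-2,"tz":60,"turn":0}]' >/dev/null
python3 -c "from h import *;st()"
```

```text
t 34.88 p [512.8  70.1  72.8] yaw -7.36 tilt [ 0.001 -0.    -1.   ] ch -81.8 100.7 F [-0.4  0.  -3.2] w 53.6 g 40.0
```

```bash
python3 -m crank '[{"tx":0,"ty":0,"tz":3,"turn":0},{"tx":0,"ty":0,"tz":6,"turn":0},{"tx":0,"ty":0,"tz":7,"turn":0},{"tx":0,"ty":0,"tz":7,"turn":0}]' >/dev/null
python3 -c "from h import *;st()"
python3 -m crank '[{"tx":0,"ty":0,"tz":1,"turn":0},{"tx":0,"ty":0,"tz":2,"turn":0},{"tx":0,"ty":0,"tz":2,"turn":0}]' >/dev/null
python3 - <<'E'
from h import *
st(); comps(.07,.1,0,.2,.7,'held')
E
```

```text
t 35.38 p [512.   70.4  64.9] yaw -7.31 tilt [-0. -0. -1.] ch -82.6 101.0 F [-0.4 -0.1 -3.9] w 53.8 g 40.0
t 35.75 p [512.2  70.4  63.1] yaw -7.31 tilt [ 0. -0. -1.] ch -82.4 101.0 F [-0.1  0.1 -1.7] w 53.8 g 40.0
held [672.   31.4] [32.5 36.3] 89.5 z 0.075 115 col [78. 43. 43.]
```

```bash
python3 -m crank '[{"tx":12,"ty":0,"tz":0,"turn":0},{"tx":24,"ty":0,"tz":0,"turn":0},{"tx":36,"ty":0,"tz":0,"turn":0},{"tx":46,"ty":0,"tz":0,"turn":0},{"tx":46,"ty":0,"tz":0,"turn":0}]' >/dev/null
python3 -c "from h import *;st()"
python3 -m crank '[{"tx":10,"ty":0,"tz":0,"turn":0},{"tx":20,"ty":0,"tz":0,"turn":0},{"tx":30,"ty":0,"tz":0,"turn":0},{"tx":34,"ty":0,"tz":0,"turn":0},{"tx":34,"ty":0,"tz":0,"turn":0}]' >/dev/null
python3 -c "from h import *;st()"
python3 -m crank '[{"tx":1.5,"ty":0,"tz":0,"turn":0},{"tx":3,"ty":0,"tz":0,"turn":0},{"tx":4,"ty":0,"tz":0,"turn":0},{"tx":4,"ty":0,"tz":0,"turn":0}]' >/dev/null
python3 -c "from h import *;st()"
```

```text
t 36.42 p [559.4  64.4  63.1] yaw -7.34 tilt [ 0.002  0.001 -1.   ] ch -34.8 101.0 F [ 1.6 -0.9 -0.8] w 53.9 g 40.0
t 37.05 p [592.2  60.1  63.1] yaw -7.32 tilt [ 0.001  0.    -1.   ] ch -1.7 100.9 F [-1.  -0.2  0.6] w 53.9 g 40.0
t 37.55 p [594.9  59.9  63.1] yaw -7.3 tilt [-0.001 -0.    -1.   ] ch 1.0 101.0 F [-4.8  0.2  4.4] w 53.6 g 40.0
```

```bash
python3 -m crank '[{"tx":1,"ty":0,"tz":0,"turn":0},{"tx":2.5,"ty":0,"tz":0,"turn":0},{"tx":2.5,"ty":0,"tz":0,"turn":0},{"tx":2.5,"ty":0,"tz":0,"turn":0}]' >/dev/null
python3 -c "from h import *;st()"
python3 -m crank '[{"tx":-3,"ty":0,"tz":0,"turn":0},{"tx":-3,"ty":0,"tz":0,"turn":0}]' >/dev/null
python3 -m crank '[{"tx":0,"ty":0,"tz":0,"turn":0},{"tx":0,"ty":0,"tz":0,"turn":0},{"tx":0,"ty":0,"tz":0,"turn":0},{"tx":0,"ty":0,"tz":0,"turn":0}]' 74 >/dev/null
python3 -m crank '[{"tx":0,"ty":0,"tz":-50,"turn":0},{"tx":0,"ty":0,"tz":-87,"turn":0},{"tx":0,"ty":0,"tz":-87,"turn":0}]' >/dev/null
python3 - <<'E'
from h import *
st(); rel(ch(.0808,-.0275),.15,-7.25)
E
```

```text
t 38.05 p [595.1  59.8  63.1] yaw -7.27 tilt [-0.006 -0.001 -1.   ] ch 1.2 101.0 F [-12.6  -0.2  11.4] w 53.5 g 40.0
t 39.17 p [597.3  60.4 153.5] yaw -7.32 tilt [ 0.007 -0.    -1.   ] ch 3.2 101.8 F [ 0.8  0.6 -0.8] w 74.0 g 0.0
REL [ 77.7 129.2   3.9] turn -0.01 len 151.0
```

```bash
python3 -m crank '[{"tx":26,"ty":43,"tz":0,"turn":0},{"tx":52,"ty":86,"tz":0,"turn":0},{"tx":78,"ty":129,"tz":0,"turn":0},{"tx":78,"ty":129,"tz":0,"turn":0},{"tx":78,"ty":129,"tz":0,"turn":0}]' 0 20 >/dev/null
python3 -m crank '[{"tx":0,"ty":0,"tz":0,"turn":0},{"tx":0,"ty":0,"tz":0,"turn":0},{"tx":0,"ty":0,"tz":0,"turn":0}]' >/dev/null
python3 - <<'E'
from h import *
st(); rel(ch(.0808,-.0275),.098,-7.25)
comps(.07,.095,-.25,.2,.65,'bay'); comps(.043,.064,.2,.45,.6,'tray'); comps(.043,.064,-.6,-.2,.62,'bench')
p,d,m=shot('scene'); cv2.imwrite('pics/s4.png',cv2.resize(p[120:300,190:510,::-1],(800,450),interpolation=cv2.INTER_CUBIC))
E
```

```text
t 40.17 p [655.8 -77.4 150.2] yaw -7.25 tilt [ 0. -0. -1.] ch 78.7 -27.5 F [ 0.4  0.7 -0.6] w 3.6 g 0.0
REL [ 2.1  0.  52.2] turn -0.0 len 52.0
bay [594.3  58.2] [54.8 84.4] 82.7 z 0.0816 541 col [44. 85. 82.]
tray [523.9 321.5] [85.6 54.1] 85.4 z 0.0555 536 col [24.5 98.  75.5]
tray [423.1 326.3] [84.9 54.1] 85.9 z 0.0554 548 col [ 27. 102.  75.]
bench [ 548.8 -316.5] [53.8 84.5] 19.7 z 0.0512 513 col [ 98.  96. 123.]
bench [ 350.2 -456.4] [84.7 54.1] 66.6 z 0.0511 543 col [146. 110.  83.]
```

View pics/s4.png

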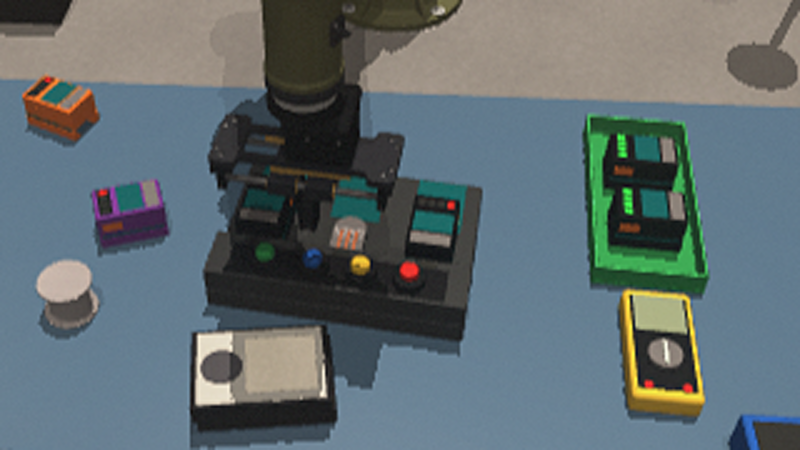

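Both flats are home (crop (435,225) and (260,205)), both fulls stand in the tray (640,160) and (648,215), and the fingertips are above the blue key (313,257). Pressing blue.

```bash
python3 -m crank '[{"tx":2,"ty":0,"tz":42,"turn":0},{"tx":2,"ty":0,"tz":48,"turn":0},{"tx":2,"ty":0,"tz":51,"turn":0},{"tx":2,"ty":0,"tz":53,"turn":0},{"tx":2,"ty":0,"tz":54,"turn":0}]' >/dev/null
python3 -c "from h import *;st()"
python3 -m crank '[{"tx":0,"ty":0,"tz":1,"turn":0},{"tx":0,"ty":0,"tz":1.5,"turn":0},{"tx":0,"ty":0,"tz":1.5,"turn":0}]' >/dev/null
python3 -c "from h import *;st()"
```

```text
t 41.0 p [658.3 -78.4  97.4] yaw -7.32 tilt [ 0.001 -0.001 -1.   ] ch 81.3 -28.2 F [-4.3 -1.1 11.2] w 0.3 g 5.5
t 41.38 p [658.3 -78.4  97.4] yaw -7.32 tilt [ 0.001 -0.001 -1.   ] ch 81.3 -28.2 F [-5.6 -1.  12.6] w 0.6 g 6.3
```

Bottomed out. Next I go up, across to green (55 mm along +ty), and press.

```bash
python3 -m crank '[{"tx":0,"ty":0,"tz":-30,"turn":0},{"tx":0,"ty":0,"tz":-55,"turn":0},{"tx":0,"ty":55,"tz":-55,"turn":0},{"tx":0,"ty":55,"tz":-55,"turn":0},{"tx":0,"ty":55,"tz":-55,"turn":0}]' >/dev/null
python3 -m crank '[{"tx":0,"ty":0,"tz":0,"turn":0},{"tx":0,"ty":0,"tz":0,"turn":0}]' >/dev/null
python3 - <<'E'
from h import *
st(); rel(ch(.0808,-.0825),.098,-7.25)
E
```

```text
t 42.25 p [ 651.1 -131.5  149.5] yaw -7.21 tilt [ 0.  0. -1.] ch 80.9 -81.8 F [-0.1 -0.5 -0.1] w 0.3 g 0.0
REL [-0.1  0.7 51.5] turn 0.01 len 52.0
```

```bash
python3 -m crank '[{"tx":0,"ty":0.5,"tz":42,"turn":0},{"tx":0,"ty":0.5,"tz":48,"turn":0},{"tx":0,"ty":0.5,"tz":51,"turn":0},{"tx":0,"ty":0.5,"tz":53,"turn":0},{"tx":0,"ty":0.5,"tz":54,"turn":0}]' >/dev/null
python3 -c "from h import *;st()"
python3 -m crank '[{"tx":0,"ty":0,"tz":1,"turn":0},{"tx":0,"ty":0,"tz":1.5,"turn":0},{"tx":0,"ty":0,"tz":1.5,"turn":0}]' >/dev/null
python3 -c "from h import *;st()"
python3 -m crank '[{"tx":0,"ty":0,"tz":-40,"turn":0},{"tx":0,"ty":0,"tz":-80,"turn":0},{"tx":0,"ty":0,"tz":-140,"turn":0},{"tx":0,"ty":0,"tz":-140,"turn":0},{"tx":0,"ty":0,"tz":-140,"turn":0}]' >/dev/null
python3 -m crank '[{"tx":-100,"ty":0,"tz":0,"turn":0},{"tx":-100,"ty":0,"tz":0,"turn":0},{"tx":-100,"ty":0,"tz":0,"turn":0},{"tx":-100,"ty":0,"tz":0,"turn":0},{"tx":-100,"ty":0,"tz":0,"turn":0}]' >/dev/null
python3 - <<'E'
from h import *
st(); comps(.07,.095,-.25,.2,.65,'bay'); comps(.043,.064,.2,.45,.6,'tray')
p,d,m=shot('scene'); cv2.imwrite('pics/s5.png',cv2.resize(p[120:300,190:510,::-1],(800,450),interpolation=cv2.INTER_CUBIC))
E
```

```text
t 42.88 p [ 651.4 -133.    97.4] yaw -7.3 tilt [ 0.001 -0.    -1.   ] ch 81.3 -83.2 F [-5.   1.5 10. ] w 0.6 g 5.1
t 43.25 p [ 651.4 -133.    97.3] yaw -7.31 tilt [ 0.001 -0.001 -1.   ] ch 81.3 -83.2 F [-7.   0.5 14.4] w 0.5 g 6.9
t 44.5 p [ 552.4 -120.8  233.6] yaw -7.32 tilt [ 0.     0.001 -1.   ] ch -18.4 -83.6 F [ 0.3  0.8 -0.8] w 0.7 g 0.0
bay [594.3  58.2] [53.9 84.1] 82.7 z 0.0816 539 col [43. 83. 81.]
tray [523.8 321. ] [85.1 54.1] 85.5 z 0.0553 537 col [24. 97. 72.]
tray [423.1 326.5] [84.2 54.1] 85.9 z 0.0554 547 col [ 28. 102.  73.]
```

View pics/s5.png

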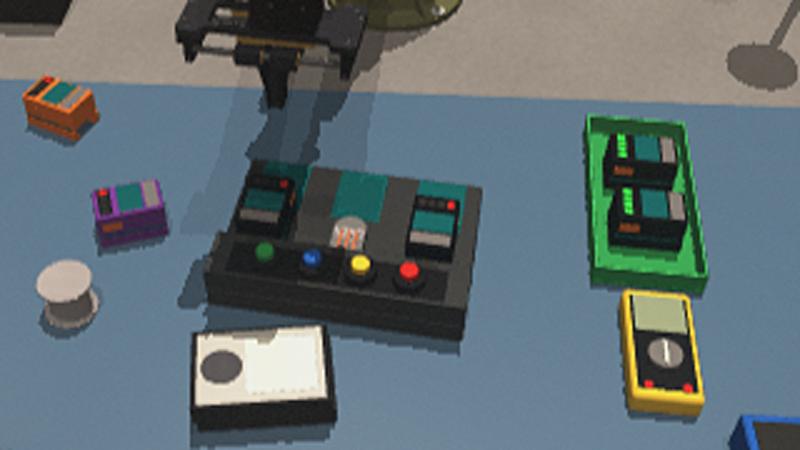

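Both red-lamp packs are home at (268,205) and (437,225), both green-lamp packs are in the tray, the keys are up and the arm is clear. Handing in.

```bash
python3 -c "from bench import ctrl; print(ctrl.close_job())"
```

```text
the job is handed in; nothing more can be done
None
```

The swap is done and handed in after 44.5 s of robot time, though the hand-in returned no verdict: I pressed red stop first, moved both full packs to the ready tray, slid both flat packs home on bays 1 and 3, then pressed blue and green.

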